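# Pass a round hardness block through the go gauge

## Task

Check the width of the round metal reference block with the go gauge: with the fingertips, push the block flat along the worktop through the narrow gap between the two aluminium cheeks and on until it sits fully home in the blue V stop behind them, then take the hand away. Do not pick the block up or carry it, and leave the six-sided block and everything else on the bench undisturbed.

Things in the scene. Friction and masses are not known exactly. Their poses are not given: they have to be found in the camera images.
- round_block: the round bright metal hardness reference block, a loose disc 55 mm in diameter and 11 mm high, about 0.19 kg, lying flat; it starts on the near part of the worktop to one side of the gauge's axis, left or right. Origin at the centre of its underside, z up; the disc is round, so its yaw has no meaning
- go_gauge: the go gauge, fixed. Origin on the worktop in the middle of the gap; x = direction the block is pushed through (roughly away from the robot), y left across the gap, z up. Two aluminium cheeks at y = +-38.5 mm, each 18 mm thick (y), x = -15 to +15 mm, 24 mm high, ends rounded (radius 9 mm). Clear gap 59 mm, nothing bridges it. The white card beneath is as good as flush and does not hinder sliding
- gauge_home (a point): centre of the flush green disc between gap and V stop, at x = 52 mm, y = 0, z = 0 in the gauge's frame: the centre of the round block's underside lies here when it touches both faces of the V
- gauge_stop (a point): the inner corner of the rigid blue V stop behind the gap, on the worktop, 31.8 mm beyond gauge_home along the gauge's x. The stop is 20 mm high, fills x = 66 to 100 mm, y = -39 to +39 mm of the gauge's frame and opens towards the gap; its two faces, each turned 30 deg from the gauge's y axis, centre the block
- hex_block: a six-sided bright metal block, 52 mm across the flats, 59 mm across the corners, 12 mm high, loose; to be left alone. It lies on the other side of the gauge's axis than the round block. Origin at the centre of its underside, z up
- specimen: a green round resin-mounted specimen, 30 mm in diameter, 19 mm high, loose, left of the gauge; to be left alone. Origin at the centre of its underside
- white_jar: a small jar with a white lid, 38 mm in diameter, 48 mm high, loose, to the right of the gauge; to be left alone. Origin at the centre of its underside
- yellow_jar: a small jar with a yellow lid, 38 mm in diameter, 48 mm high, loose, to the right of the gauge; to be left alone. Origin at the centre of its underside
- objective: a silver microscope objective standing upright, 26 mm in diameter, 41 mm high, loose, left of the gauge; to be left alone. Origin at the centre of its underside
There are look-alikes about, which are no part of the job. Leave any green or turquoise look-alike of the round_block alone.

How it is judged:
By the outcome, as a careful person would: the job done as asked, in the order asked, and still so for the second after the job is handed in, with the robot touching nothing.
It also fails if it takes over 45 s, if anything falls off the work surface, if the arm or the gripper's body presses on something with over 40 N, if the wrist force passes 120 N, or if a joint passes its speed limit or range.

## Robot

A 6-joint arm with a two-finger parallel gripper is mounted at the origin on a cart in front of the work surface, level with it; the furniture and walls round the work are solid. World frame = base frame: x ahead of the robot, y to its left, z up, the work surface at z = 0. Lengths are in m, angles in rad, forces in N, time in s.
With the tool pointing down it reaches from about 0.375 to 0.925 m from the base axis. Payload 5.7 kg.
Tool frame: the origin (TCP) lies midway between the tips of the shut fingers; the grasp point (between the pads) lies 19 mm behind it; z points along the fingers, x is the direction in which the jaws open and shut, and the axes are right-handed (so a half turn about z gives the same grasp; the last joint's range is limited). The gripper opens to 88 mm and grips with 3 to 60 N. Pads are 20 mm wide; open, the fingers measure 115 mm over their backs; the gripper's body (75 mm by 178 mm) begins 61 mm behind the grasp point.
Start: joints at [1.055, 0.359, 1.51, -0, 1.272, -0.115], TCP at [0.234, 0.552, 0.223] pointing down, gripper open.
Joint ranges: [-2.97, 2.97], [-1.01, 2.36], [0.21, 2.38], [-0.96, 4.11], [0.2, 2.71], [-2.98, 2.98]. Speed limits (rad/s): [2.39, 2.39, 3.14, 3.14, 3.14, 3.14].

## Interface

Orientations are given as a unit quaternion [x, y, z, w].
In Python, from bench import move_ptp, servo_line, goto_joints, move_gripper, sleep, inverse_kinematics, capture, PlanningError, close_job, spot_in, silhouettes, current_clock, current_joint_pos, current_qvel, current_joint_torque, current_position, current_orientation, current_force, current_torque, current_finger_gap gives the robot as it stands. Calls block until the motion is done:
- move_ptp(position, orientation): joint-space move of the TCP to a pose.
- servo_line(position, orientation=None, rate=0.15, contact_N=None): straight line of the TCP; orientation=None keeps the orientation; rate is the mean speed in m/s. With contact_N (N) it stops when the force on the tool has changed by that much, and returns True; else False.
- goto_joints(angles): joint-space move.
- move_gripper(opening): finger opening in m; the grip force is fixed at half the most; returns when the fingers have stopped.
- sleep(seconds).
- inverse_kinematics(position, orientation): joint angles nearest the present ones, or None.
- capture(name): name is "side" or "top"; returns a dict with "image" (384x512x3 uint8, blue, green, red), "range_z" (384x512 float32, m along the optical axis (not along the pixel's ray), 0 where there is no reading), "intrinsics" (3x3 intrinsics, pixels), "k1" (the pictures are not rectified: a ray, as slopes to the right and down, at radius r is drawn at 1 + k1 r^2 times it, then the intrinsics apply), "R" (3x3) and "t" (3): a world point X has camera coordinates R X + t. Camera axes: x right, y down, z forward; pixel columns grow to the right and rows downward; lengths in m; the calibration is good to about 2 mm. A picture is of the moment at which its call begins.
A pose or a line that the arm cannot do raises PlanningError and nothing moves.
- close_job(): hands the job in, once; it reports no verdict.
Trained networks look in the newest picture that a camera, given by its name, has taken for a name from the list of things; names that differ only in an ending like _2 or _b are one class to them, and where a whole thing is asked for, a point or a joint stands for the part that bears it (a point fixed in the world has none). Each returns a list of dicts, best first, with "conf" (0 to 1); they miss things now and then, are a little off and sometimes report something else, mostly with a low value. They report only what shows in the picture. A call takes as long as a camera call. They do not tell look-alikes from the thing itself.
- spot_in(camera, query): "xy" ([column, row] in pixels, amid what is visible of it).
- silhouettes(camera, query): "region" (384x512 bool, what is visible of it) and "xy" ([column, row] in pixels, amid what is visible of it).
Readings, each from a call of its own:
- current_clock(): time.
- current_joint_pos(): joint angles.
- current_qvel(): joint speeds.
- current_joint_torque(): joint torques, N m.
- current_position(): TCP position.
- current_orientation(): TCP orientation.
- current_force(): force on the tool from outside, world axes, zero at the start.
- current_torque(): the same for the moment, N m.
- current_finger_gap(): finger opening in m.
Only numpy, scipy, OpenCV 4.12 (cv2) and the standard library are available. Lean on these libraries where they do the work, as an engineer would, in place of code of your own. Each camera call takes 0.05 s, during which the arm holds its last target.

## Working session

There is one attempt and no reset: what is moved stays moved. The work goes in short steps, each a Python script; the robot and the scene stay as the last script left them, time stands still between calls to the robot, and variables do not carry over. Pictures are saved under pics/ and viewed, and the job is handed in when it is done.

```bash
ls; mkdir -p pics; cat > h.py <<'E'
import numpy as np, cv2
from bench import *
def ray(c,px):
    K=np.array(c["intrinsics"]);k1=c["k1"]
    d=np.array([(px[0]-K[0,2])/K[0,0],(px[1]-K[1,2])/K[1,1]])
    u=d.copy()
    for _ in range(20): u=d/(1+k1*(u@u))
    R=np.array(c["R"]);t=np.array(c["t"])
    return -R.T@t, R.T@np.array([u[0],u[1],1.])
def onz(c,px,z):
    o,d=ray(c,px); return o+d*(z-o[2])/d[2]
def proj(c,X):
    K=np.array(c["intrinsics"]);p=np.array(c["R"])@np.array(X)+np.array(c["t"])
    u=p[:2]/p[2];u=u*(1+c["k1"]*(u@u));return np.array([K[0,0]*u[0]+K[0,2],K[1,1]*u[1]+K[1,2]])
E
python3 - <<'E'
from h import *
for n in("top","side"):
    c=capture(n);cv2.imwrite(f"pics/{n}0.png",cv2.resize(c["image"],(800,600),interpolation=cv2.INTER_CUBIC))
    print(n,c["t"],-np.array(c["R"]).T@c["t"],c["k1"])
    np.save(f"{n}0.npy",c,allow_pickle=True)
    for q,z in [("round_block",.011),("go_gauge",.024),("gauge_home",0),("gauge_stop",0),("hex_block",.012),("specimen",.019),("white_jar",.048),("yellow_jar",.048),("objective",.041)]:
        for r in spot_in(n,q)[:4]: print(q,round(r["conf"],2),np.round(r["xy"],1),onz(c,r["xy"],z).round(4))
print(current_clock(),current_orientation(),current_finger_gap())
E
```

```text
pics
top [0.23038028 0.51963627 1.04962118] [0.30797219 0.24615521 1.12665979] -0.013730489196778576
round_block 0.84 [206.4 232.5] [0.4162 0.367  0.011 ]
round_block 0.69 [229.7 267.3] [0.3209 0.303  0.011 ]
round_block 0.69 [265.7 249.5] [0.3675 0.2043 0.011 ]
go_gauge 0.69 [249.7 161. ] [0.6154 0.2455 0.024 ]
gauge_home 0.59 [248.5 163.5] [0.6146 0.249  0.    ]
gauge_stop 0.86 [251.3 160.7] [0.6229 0.2408 0.    ]
hex_block 0.68 [304.9 220.8] [0.4451 0.0938 0.012 ]
white_jar 0.77 [319.5 129.8] [0.6979 0.0478 0.048 ]
yellow_jar 0.57 [322.3 157.2] [0.6177 0.0436 0.048 ]
objective 0.43 [188.9 147.4] [0.6517 0.415  0.041 ]
side [ 0.34219515 -0.32645694  1.40251673] [0.81436918 0.82561927 0.91971761] -0.0022798575528742687
round_block 0.88 [311.6 233.5] [0.433  0.3722 0.011 ]
round_block 0.88 [295.6 173. ] [0.3765 0.1987 0.011 ]
round_block 0.69 [337.5 194.2] [0.3179 0.3027 0.011 ]
go_gauge 0.64 [215.9 221.9] [0.6197 0.2536 0.024 ]
go_gauge 0.49 [251.2 155. ] [0.4554 0.105  0.024 ]
go_gauge 0.45 [312.3 233.8] [0.4375 0.3801 0.024 ]
gauge_home 0.91 [210.  226.5] [0.632 0.244 0.   ]
gauge_stop 0.97 [215.3 223.6] [0.6176 0.2421 0.    ]
hex_block 0.74 [251.2 150.9] [0.4442 0.0824 0.012 ]
specimen 0.73 [263.3 274.3] [0.5822 0.4189 0.019 ]
white_jar 0.84 [150.7 170.6] [0.706  0.0621 0.048 ]
yellow_jar 0.86 [180.7 156. ] [0.6237 0.0498 0.048 ]
yellow_jar 0.18 [234.8 288.1] [0.6557 0.4338 0.048 ]
objective 0.53 [234.7 286.2] [0.6528 0.4268 0.041 ]
1.0 [ 8.33710890e-01  5.52201185e-01 -4.17993168e-05  1.06570941e-05] 0.08783033905592327
```

View pics/top0.png

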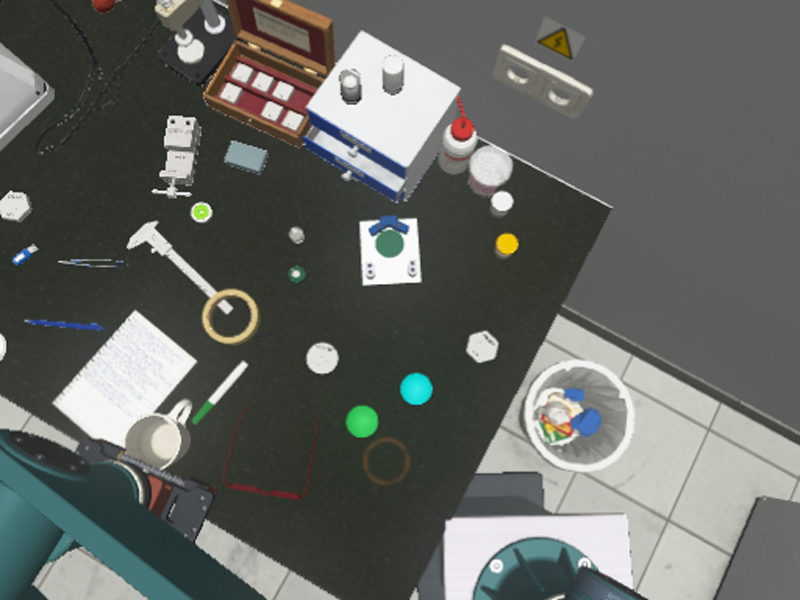

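View pics/side0.png

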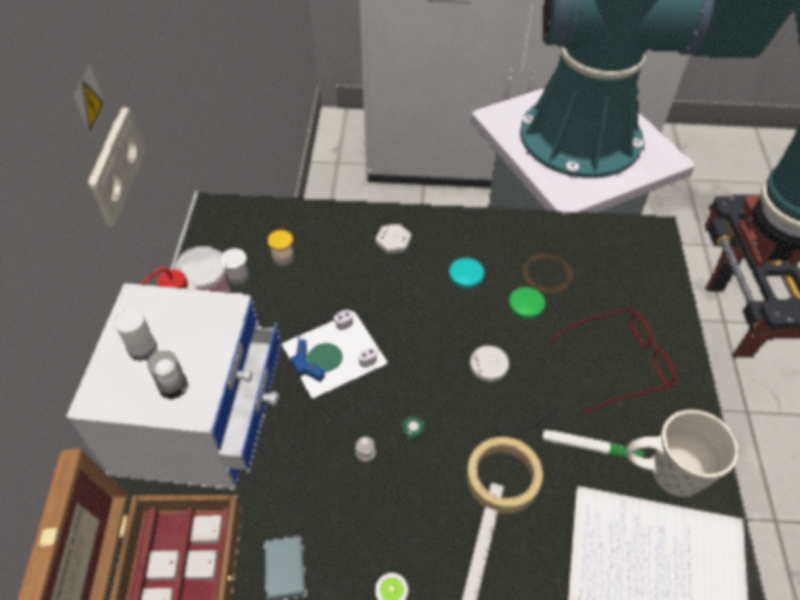

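The top view shows the bare metal round block at about (322,358), left of the gauge. The gauge card is at (390,250) and the hex at (482,347). The cyan and green look-alikes are at (416,388) and (362,421). Next I'll measure block and gauge precisely.

```bash
python3 - <<'E'
from h import *
from scipy.ndimage import label
T=[]
for n,(r0,r1,c0,c1) in (("top",(130,240,190,330)),("side",(130,260,160,340))):
    c=np.load(f"{n}0.npy",allow_pickle=True).item();im=c["image"].astype(int)
    b,g,r=im[...,0],im[...,1],im[...,2]
    crop=c["image"][r0:r1,c0:c1];cv2.imwrite(f"pics/{n}_crop.png",cv2.resize(crop,None,fx=4.4,fy=4.4,interpolation=cv2.INTER_CUBIC))
    hsv=cv2.cvtColor(c["image"],cv2.COLOR_BGR2HSV)
    bright=(im.min(2)>110)
    def comp(m,seed,rad=25):
        L,k=label(m);best=None
        for i in range(1,k+1):
            ys,xs=np.where(L==i)
            if len(ys)<12: continue
            d=np.hypot(xs.mean()-seed[0],ys.mean()-seed[1])
            if d<rad and (best is None or len(xs)>len(best[0])): best=(xs,ys)
        return best
    def rep(name,m,seed,z,rad=25):
        s=comp(m,seed,rad)
        if s is None: print(n,name,None);return
        P=np.array([onz(c,p,z) for p in zip(*s)])[:,:2]
        (cx,cy),rr=cv2.minEnclosingCircle(P.astype(np.float32)*1000)
        print(n,name,len(P),P.mean(0).round(4),"enc",round(cx),round(cy),"r",round(rr,1),P.min(0).round(4),P.max(0).round(4))
    g_=(hsv[...,0]>60)&(hsv[...,0]<95)&(hsv[...,1]>90)&(hsv[...,2]>45)
    bl=(hsv[...,0]>100)&(hsv[...,0]<125)&(hsv[...,1]>120)&(hsv[...,2]>60)
    S={"top":((206,229),(249,156),(251,143),(305,221)),"side":((313,232),(207,228),(196,229),(252,152))}[n]
    rep("round",bright,S[0],.011);rep("home",g_,S[1],0);rep("stop",bl,S[2],.02);rep("hex",bright,S[3],.012,10)
    w=bright.copy(); rep("card",w,S[1],0)
E
```

```text
top round 332 [0.4265 0.3686] enc 426 369 r 28.4 [0.4009 0.3406] [0.4537 0.3959]
top home 226 [0.6392 0.2475] enc 640 247 r 25.6 [0.616  0.2241] [0.6643 0.2705]
top stop 128 [0.6697 0.2493] enc 663 250 r 34.5 [0.6522 0.2155] [0.685  0.2842]
top hex 318 [0.4432 0.0843] enc 444 85 r 29.3 [0.4165 0.0569] [0.4697 0.1134]
top card 1169 [0.6134 0.2468] enc 623 246 r 80.1 [0.5603 0.1905] [0.6883 0.3023]
side round 443 [0.4276 0.3689] enc 428 368 r 30.5 [0.3981 0.3387] [0.4569 0.3982]
side home 223 [0.6385 0.2462] enc 640 247 r 22.5 [0.6178 0.2256] [0.662 0.267]
side stop 177 [0.6726 0.2567] enc 663 252 r 35.4 [0.6542 0.2165] [0.6886 0.2873]
side hex 311 [0.4449 0.0844] enc 445 84 r 31.8 [0.4157 0.0531] [0.4744 0.1155]
side card 1709 [0.6152 0.2461] enc 624 243 r 82.5 [0.5583 0.1772] [0.6892 0.3038]
```

```bash
python3 - <<'E'
import cv2,numpy as np
a=cv2.imread("pics/top_crop.png");b=cv2.imread("pics/side_crop.png");print(a.shape,b.shape)
E
```

```text
(484, 616, 3) (572, 792, 3)
```

View pics/top_crop.png

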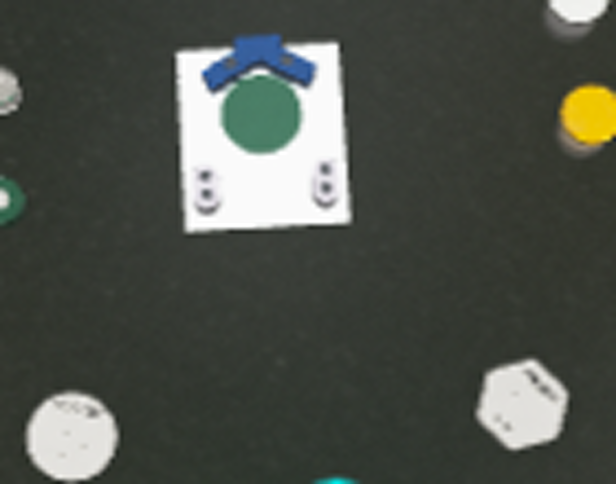

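View pics/side_crop.png

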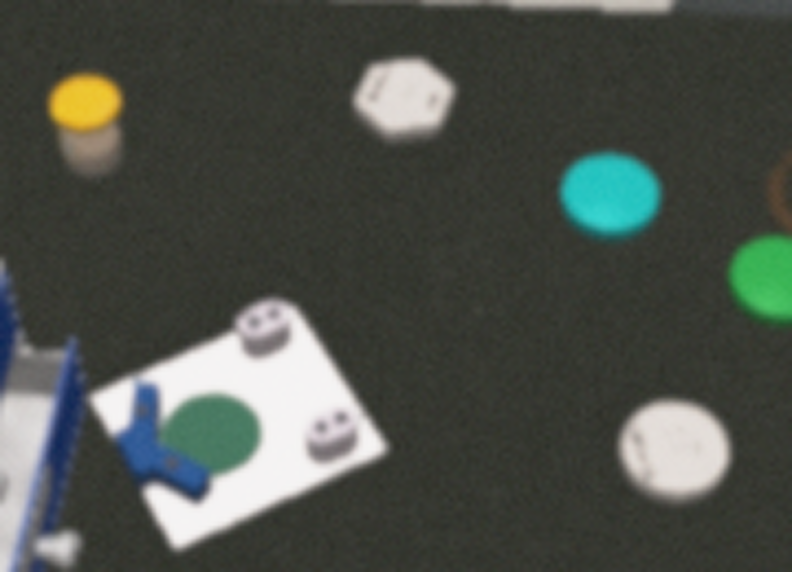

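```bash
python3 - <<'E'
from h import *
D={"top":((130,190),[(206,182),(325,177)],[(177,52),(339,43),(350,221),(186,232)]),
"side":((130,160),[(331,422),(264,317)],[(177,551),(89,400),(295,305),(388,450)])}
for n,(o,ch,co) in D.items():
    c=np.load(f"{n}0.npy",allow_pickle=True).item()
    f=lambda p,z:onz(c,((p[0]+.5)/4.4-.5+o[1],(p[1]+.5)/4.4-.5+o[0]),z)[:2]
    A=[f(p,.024) for p in ch]; d=A[0]-A[1]
    print(n,"cheeks",np.round(A,4),"mid",np.mean(A,0).round(4),"dist",np.linalg.norm(d).round(4),"yaw",np.degrees(np.arctan2(-d[0],d[1])).round(1))
    C=np.array([f(p,0) for p in co]);print(C.round(4))
    for a,b in((3,0),(2,1)): e=C[b]-C[a];print("edge yaw",np.degrees(np.arctan2(e[1],e[0])).round(2),np.linalg.norm(e).round(4))
    for a,b in((1,0),(2,3)): e=C[b]-C[a];print("edge yaw",np.degrees(np.arctan2(-e[0],e[1])).round(2),np.linalg.norm(e).round(4))
E
```

```text
top cheeks [[0.5867 0.2831]
 [0.5892 0.207 ]] mid [0.588 0.245] dist 0.0762 yaw 1.9
[[0.6817 0.3027]
 [0.687  0.1952]
 [0.5657 0.1904]
 [0.5595 0.297 ]]
edge yaw 2.68 0.1223
edge yaw 2.3 0.1214
edge yaw 2.82 0.1076
edge yaw 3.32 0.1068
side cheeks [[0.5849 0.2819]
 [0.5885 0.2047]] mid [0.5867 0.2433] dist 0.0773 yaw 2.6
[[0.6825 0.3036]
 [0.6891 0.1969]
 [0.5636 0.1881]
 [0.5593 0.2968]]
edge yaw 3.19 0.1234
edge yaw 4.01 0.1258
edge yaw 3.5 0.1069
edge yaw 2.27 0.1087
```

```bash
cat >> h.py <<'E'
from scipy.spatial.transform import Rotation as Rr
G=np.array([0.5871,0.2443]);YAW=np.radians(2.85)
gx=np.array([np.cos(YAW),np.sin(YAW)]);gy=np.array([-gx[1],gx[0]])
OFF=0.036
def quat(d,s):
    x=s*np.array([-d[1],d[0],0]);z=np.array([0,0,-1.]);return Rr.from_matrix(np.c_[x,np.cross(z,x),z]).as_quat()
def bestq(p,d):
    best=None
    for s in(1,-1):
        q=quat(d,s);j=inverse_kinematics(list(p),list(q))
        if j is None: continue
        m=np.abs(np.array(j)-current_joint_pos()).max()
        if best is None or m<best[0]: best=(m,q,j)
    return best
def finder(n):
    c=capture(n);cv2.imwrite(f"pics/{n}_{current_clock():.1f}.png",cv2.resize(c["image"],(800,600),interpolation=cv2.INTER_CUBIC));return c
def blockpos(n,c,guess):
    m=(c["image"].min(2)>110).astype(np.uint8)
    k,L,S,C=cv2.connectedComponentsWithStats(m);g=proj(c,[guess[0],guess[1],.011])
    i=[i for i in range(1,k) if 200<S[i,4]<700 and np.hypot(*(C[i]-g))<25]
    return [(S[j,4],np.mean([onz(c,p,.011)[:2] for p in np.argwhere(L==j)[:,::-1]],0).round(4)) for j in i]
E
python3 - <<'E'
from h import *
B=np.array([.427,.3688]);T=G-.09*gx
d=(T-B)/np.linalg.norm(T-B)
s=B-.056*d;e=T-OFF*d
m,q,j=bestq([*s,.15],d);print(m,j)
jj=inverse_kinematics([*e,.005],list(q));print(jj)
move_gripper(.018);print(current_finger_gap(),current_clock())
move_ptp([*s,.15],list(q))
servo_line([*s,.02],rate=.15)
hit=servo_line([*s,.005],rate=.04,contact_N=8);print(hit,current_position(),current_force(),current_clock())
E
```

```text
0.3671279199375679 [ 6.87756328e-01  4.02925031e-01  1.64059199e+00 -4.44089210e-16
  1.09807563e+00  1.89238435e-01]
[ 3.89398028e-01  5.74936297e-01  1.81323528e+00 -4.44089210e-16
  7.53421079e-01 -1.09119866e-01]
0.018148284017222557 2.15
False [0.40008266 0.41784168 0.0047345 ] [ 0.4035306   0.13145019 -0.3681618 ] 4.5917
```

```bash
python3 - <<'E'
from h import *
B=np.array([.427,.3688]);T=G-.09*gx
d=(T-B)/np.linalg.norm(T-B)
e=T-OFF*d
hit=servo_line([*e,.005],rate=.07,contact_N=25);print(hit,current_position(),current_force())
b=e-.02*d
servo_line([*b,.005],rate=.1);servo_line([*b,.08],rate=.15)
print(T)
for n in("top","side"):
    c=finder(n);print(n,blockpos(n,c,T))
print(current_clock())
E
ls -t pics|head -2
```

```text
False [0.47992116 0.27157745 0.00498544] [-0.07669323  0.22716738  0.26314335]
[0.49721132 0.23982508]
top [(np.int32(224), array([0.4992, 0.2332]))]
side [(np.int32(329), array([0.5031, 0.2428]))]
8.225
side_8.2.png
top_8.2.png
```

View pics/top_8.2.png

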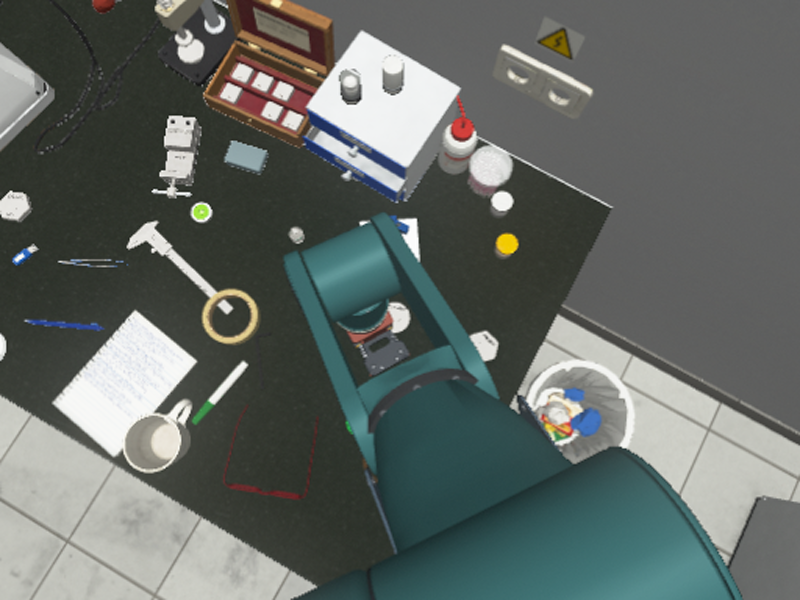

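View pics/side_8.2.png

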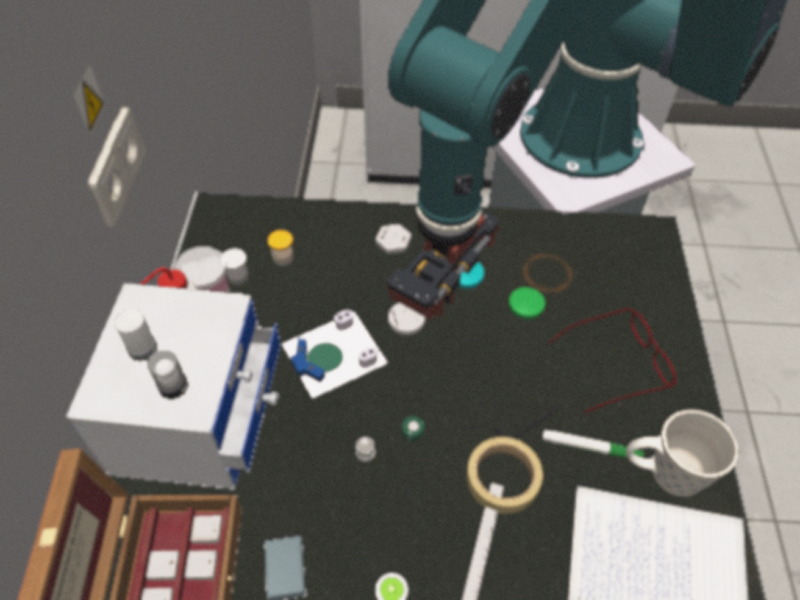

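The round block now sits just in front of the gap, at side px (406,318), partly hidden by the hand. I'll move behind it and look again from there.

```bash
python3 - <<'E'
from h import *
T=G-.09*gx
s=T-.075*gx
m,q,j=bestq([*s,.13],gx);print(m)
move_ptp([*s,.13],list(q))
from scipy.optimize import least_squares
for n in("top","side"):
    c=finder(n)
    mk=(c["image"].min(2)>110).astype(np.uint8)
    k,L,S,C=cv2.connectedComponentsWithStats(mk);g=proj(c,[*T,.011])
    for i in range(1,k):
        if 100<S[i,4]<700 and np.hypot(*(C[i]-g))<25:
            cs,_=cv2.findContours((L==i).astype(np.uint8),cv2.RETR_EXTERNAL,cv2.CHAIN_APPROX_NONE)
            P=np.array([onz(c,p,.011)[:2] for p in cs[0][:,0]])
            r=least_squares(lambda v:np.hypot(*(P-v).T)-.0272,P.mean(0),loss="soft_l1",f_scale=.001)
            w=r.x-G
            print(n,S[i,4],r.x.round(4),"gauge",(w@gx).round(4),(w@gy).round(4),"res",np.sqrt(np.mean(r.fun**2)).round(5))
print(current_clock())
E
ls -t pics|head -2
```

```text
1.180865631772598
side 393 [0.4995 0.2403] gauge -0.0877 0.0003 res 0.00176
9.4167
side_9.4.png
top_9.4.png
```

```bash
python3 - <<'E'
from h import *
T=np.array([.4993,.2401])
w=(T-G)@gx
P=lambda x,z:[*(G+x*gx),z]
a=w-.056
servo_line(P(a,.13),rate=.2);servo_line(P(a,.02),rate=.2)
print(servo_line(P(a,.005),rate=.04,contact_N=8),current_force())
h=servo_line(P(-.02,.005),rate=.06,contact_N=10);print(h,(np.array(current_position())[:2]-G)@gx,current_force())
if not h:
    h=servo_line(P(.012,.005),rate=.04,contact_N=8);print(h,(np.array(current_position())[:2]-G)@gx,current_force())
if not h:
    h=servo_line(P(.022,.005),rate=.015,contact_N=8);p=np.array(current_position())[:2]-G;print(h,p@gx,p@gy,current_force())
print(current_clock());c=finder("side")
E
ls -t pics|head -1
```

```text
False [ 0.30183694 -0.15139059 -0.00668154]
False -0.020116583012572135 [-0.56512054 -0.1034084   2.06849364]
False 0.011976697645395667 [ 0.16458789 -0.63347163  0.029017  ]
True 0.014402736618958769 -0.0002870562195798763 [-1.02396146  0.3520612  -0.0030432 ]
14.5167
side_14.6.png
```

```bash
python3 - <<'E'
import cv2
a=cv2.imread("pics/side_14.6.png")[240:440,230:480];cv2.imwrite("pics/s2.png",cv2.resize(a,None,fx=3,fy=3,interpolation=cv2.INTER_CUBIC))
E
```

```text
(no output)
```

View pics/s2.png

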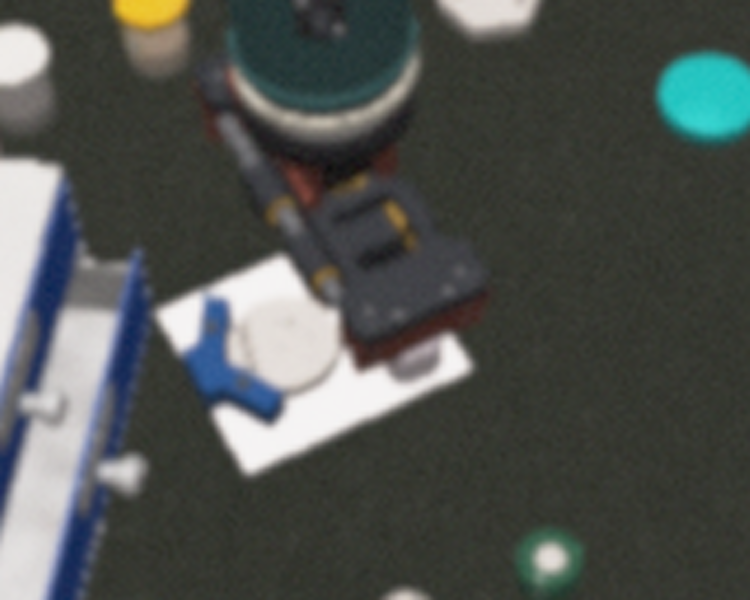

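The block is past the cheeks at crop px (292,342), apparently against the V. I'll press again to confirm it's seated, sweeping the push slightly to each side.

```bash
python3 - <<'E'
from h import *
for k in range(3):
    h=servo_line([*(G+.024*gx),.005],rate=.015,contact_N=15);p=np.array(current_position())[:2]-G;print(h,p@gx,p@gy,current_force(),current_clock())
E
```

```text
True 0.014376575576086773 -0.0005264936843552684 [-0.74167446  0.33863422 -0.0237267 ] 15.0667
True 0.014242407420427337 -0.0006918643760932599 [-0.60438837  0.73794375  0.09338604] 15.6333
True 0.014021783894945114 -0.0007595467425790874 [-0.32890594  1.05937716  0.11240274] 16.2917
```

```bash
python3 - <<'E'
from h import *
from scipy.optimize import least_squares
P=lambda x,z:[*(G+x*gx),z]
servo_line(P(.004,.005),rate=.03)
servo_line(P(.0,.16),rate=.15)
m,q,j=bestq([.40,.25,.2],gx)
move_ptp([.40,.25,.2],list(q))
H=G+.052*gx
for n in("side","top"):
    c=finder(n)
    im=c["image"];np.save(f"{n}1.npy",c,allow_pickle=True)
    p=proj(c,[*H,.011]);print(p)
    x,y=p.astype(int);cv2.imwrite(f"pics/fin_{n}.png",cv2.resize(im[y-40:y+40,x-50:x+50],None,fx=7,fy=7,interpolation=cv2.INTER_CUBIC))
print(current_clock())
E
```

```text
[207.38249336 225.95173812]
[249.1385464  154.26575242]
18.85
```

View pics/fin_side.png

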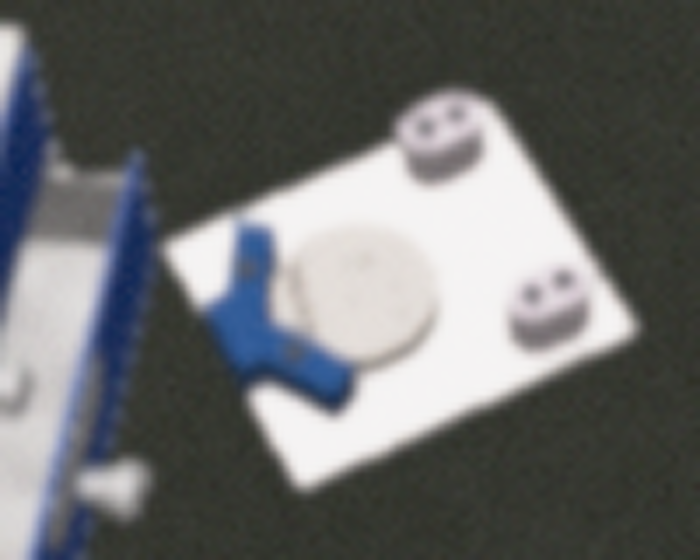

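View pics/fin_top.png

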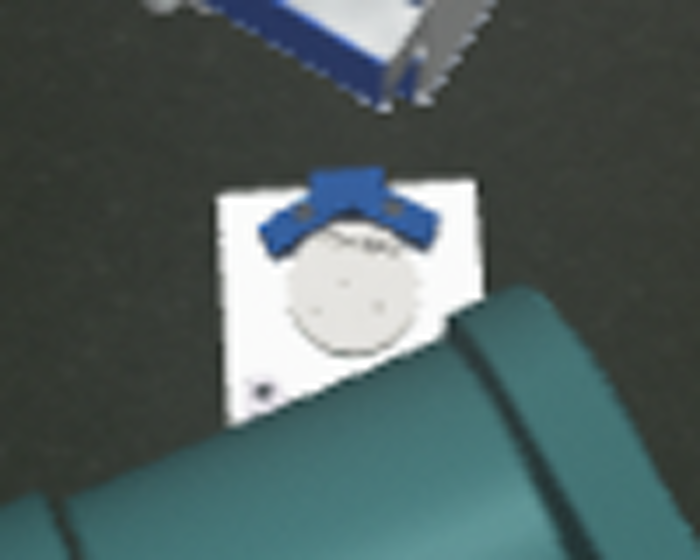

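```bash
python3 - <<'E'
from h import *
out=[]
for n in("side","top"):
    c=np.load(f"{n}1.npy",allow_pickle=True).item();im=c["image"]
    p=proj(c,[*(G+.052*gx),.011]).astype(int);x0,y0=p-[27,22];s=13
    cr=im[y0:y0+44,x0:x0+54].astype(float)
    cr=np.clip((cr-90)*1.5,0,255).astype(np.uint8)
    cr=cv2.resize(cr,None,fx=7.4,fy=7.4,interpolation=cv2.INTER_CUBIC)
    f=lambda gx_,gy_,z:tuple(np.round(((proj(c,[*(G+gx_*gx+gy_*gy),z])-[x0,y0]+.5)*7.4)).astype(int))
    th=np.linspace(0,2*np.pi,60)
    for z,col in((.011,(0,0,255)),(0,(0,160,0))):
        cv2.polylines(cr,[np.array([f(.052+.0275*np.cos(t),.0275*np.sin(t),z) for t in th])],True,col,1)
    cv2.polylines(cr,[np.array([f(.0838-abs(v)*np.tan(np.pi/6),v,.02) for v in(-.031,0,.031)])],False,(0,255,255),1)
    out.append(cr)
cv2.imwrite("pics/ov.png",np.hstack(out));print(np.hstack(out).shape)
E
```

```text
(326, 800, 3)
```

View pics/ov.png

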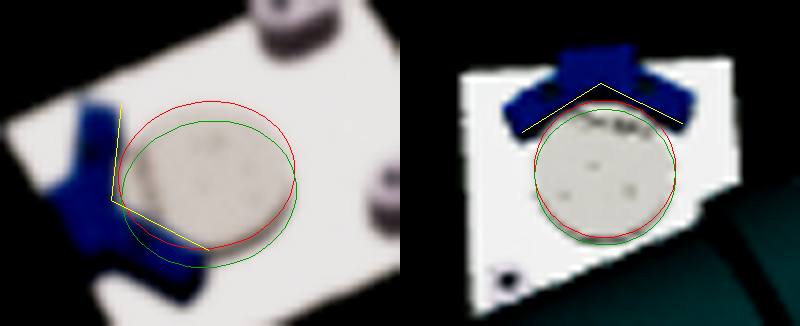

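The overlay is ambiguous to about 1.5 mm. I'll compare the block's centre in each camera with the green home disc that the same camera measured earlier.

```bash
python3 - <<'E'
from h import *
from scipy.optimize import minimize
# model fit: maximise radial gradient along circle of top rim, using before/after consistent method
H={"top":(.6392,.2475),"side":(.6385,.2462)}
th=np.radians(np.arange(0,360,3))
def fit(c,ch,z,R,guess,sel,sign):
    im=cv2.GaussianBlur(ch,(0,0),.6)
    def prof(v,r):
        q=np.array([proj(c,[v[0]+r*np.cos(t),v[1]+r*np.sin(t),z]) for t in sel]).astype(np.float32)
        return cv2.remap(im,q[:,0][None],q[:,1][None],cv2.INTER_CUBIC)[0]
    f=lambda v:-sign*np.mean(prof(v,R+.0015)-prof(v,R-.0015))
    g=np.arange(-.006,.00601,.0005)
    F=np.array([[f((guess[0]+a,guess[1]+b)) for b in g] for a in g])
    i,j=np.unravel_index(F.argmin(),F.shape)
    r=minimize(f,(guess[0]+g[i],guess[1]+g[j]),method="Nelder-Mead",options=dict(xatol=1e-5,initial_simplex=None))
    return r.x,-r.fun
for n in("top","side"):
    c0=np.load(f"{n}0.npy",allow_pickle=True).item();c1=np.load(f"{n}1.npy",allow_pickle=True).item()
    v=lambda c:c["image"].astype(np.float32)
    # green disc radius?
    for R in(.022,.0225,.023,.0235,.024,.0245,.025):
        x,s=fit(c0,v(c0)[...,2],0,R,H[n],th[(np.cos(th)<.3)],1);print(n,"home",R,x.round(4),round(s,1))
    # restrict to rear half away from V
    for lab,sel in(("rear",th[np.cos(th)<.3]),("rear2",th[np.cos(th)<-.1])):
        x,s=fit(c1,v(c1)[...,0],.011,.0272,H[n],sel,1);w=x-G
        print(n,lab,x.round(4),round(s,1),"gauge",(w@gx).round(4),(w@gy).round(4))
E
```

```text
top home 0.022 [0.633  0.2486] 64.3
top home 0.0225 [0.6335 0.2479] 67.3
top home 0.023 [0.6339 0.2473] 70.7
top home 0.0235 [0.6347 0.2475] 74.3
top home 0.024 [0.6353 0.2474] 77.9
top home 0.0245 [0.6359 0.2475] 81.4
top home 0.025 [0.6365 0.2475] 84.2
top rear [0.635  0.2478] 26.2 gauge 0.048 0.0011
top rear2 [0.6349 0.2478] 29.8 gauge 0.048 0.0011
side home 0.022 [0.6346 0.2468] 62.1
side home 0.0225 [0.6352 0.2466] 64.1
side home 0.023 [0.6358 0.2464] 66.0
side home 0.0235 [0.6363 0.2463] 67.7
side home 0.024 [0.637  0.2462] 69.4
side home 0.0245 [0.6375 0.2461] 70.6
side home 0.025 [0.6382 0.2462] 71.6
side rear [0.6401 0.2519] 19.0 gauge 0.0533 0.0049
side rear2 [0.64   0.2518] 18.0 gauge 0.0532 0.0049
```

Image fits don't settle the last millimetre. There are 26 s left, so I'll go back in and press gently with small side offsets. If the block is seated, the contact depths should be symmetric.

```bash
python3 - <<'E'
from h import *
P=lambda x,y,z:[*(G+x*gx+y*gy),z]
m,q,j=bestq([*P(0,0,.14)],gx)
move_ptp(P(0,0,.14),list(q));servo_line(P(0,0,.04),rate=.25);servo_line(P(0,0,.005),rate=.15,contact_N=10)
print(current_clock())
for y in(-.002,.002,-.001,0):
    servo_line(P(.008,y,.005),rate=.06)
    h=servo_line(P(.026,y,.005),rate=.025,contact_N=14);p=np.array(current_position())[:2]-G
    print(y,h,(p@gx).round(5),(p@gy).round(5),round(current_clock(),2))
E
```

```text
20.5917
-0.002 True 0.01396 -0.00203 21.37
0.002 True 0.01413 0.00107 22.15
-0.001 True 0.01424 -0.00103 22.9
0 True 0.0144 -0.00033 23.65
```

```bash
python3 - <<'E'
from h import *
P=lambda x,z:[*(G+x*gx),z]
servo_line(P(.004,.005),rate=.03);servo_line(P(0,.16),rate=.15)
m,q,j=bestq([.40,.45,.25],gx)
move_ptp([.36,.45,.25],list(q))
for n in("side","top"):
    c=finder(n);np.save(f"{n}2.npy",c,allow_pickle=True)
    x,y=proj(c,[*(G+.052*gx),.011]).astype(int);cv2.imwrite(f"pics/fin2_{n}.png",cv2.resize(c["image"][y-25:y+35,x-35:x+40],None,fx=10,fy=10,interpolation=cv2.INTER_CUBIC))
print(current_clock())
E
ls -t pics | head -4
```

```text
26.6333
fin2_top.png
top_26.6.png
fin2_side.png
side_26.6.png
```

View pics/fin2_top.png

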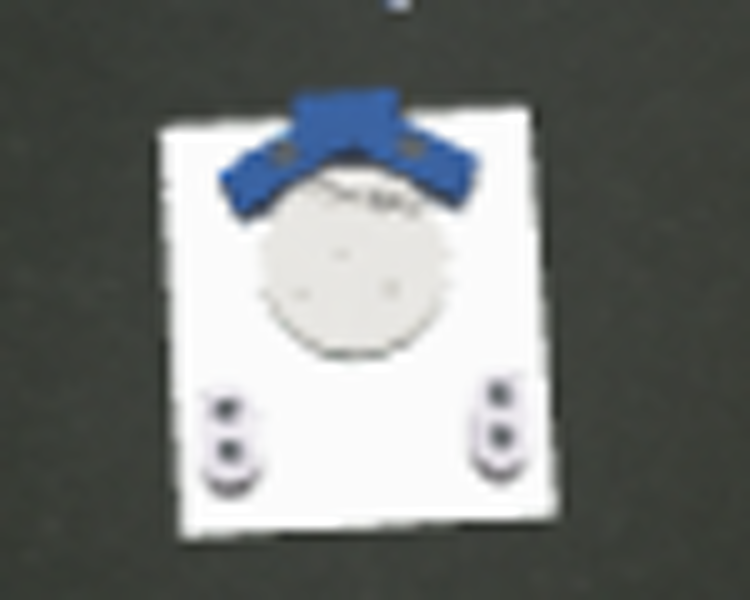

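View pics/fin2_side.png

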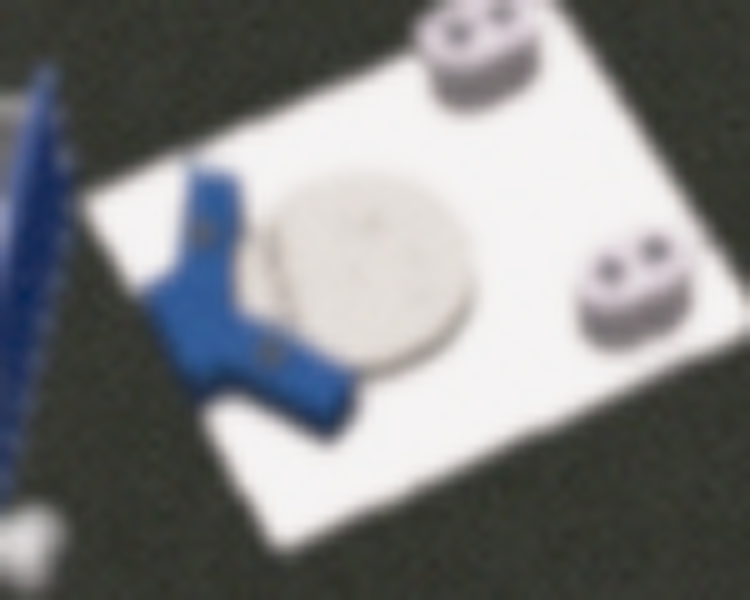

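View pics/top_26.6.png

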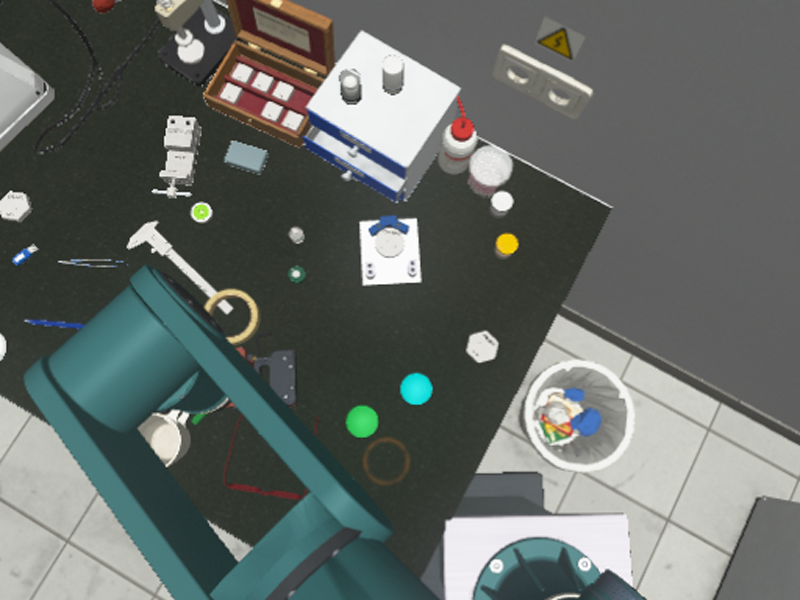

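```bash
python3 - <<'E'
from h import *
print(current_force(),current_position(),close_job(),current_clock())
E
```

```text
the job is handed in; nothing more can be done
the job is handed in; nothing more can be done
```

The round block went through the go gauge's gap and now sits in the blue V stop. The hand is clear and the job is handed in, with the clock at about 27 s at the last check before that. I pushed the block flat with the fingertips in two strokes, first onto the gauge's axis, then through the gap to the V. It was never gripped or lifted.

- **Seating:** the block stopped firmly at the same depth each time I pressed on the axis (14.4 mm of tool travel past the gap centre; I had estimated 16 mm). Presses at small side offsets stopped within about 0.4 mm of that. In the final top picture it appears to touch both V faces.
- **Unsettled check:** fitting the block's centre in the images could not confirm the last millimetre. The two cameras disagreed by about 5 mm, because the block stands out poorly against the white card. I relied on the contact readings and the top picture instead.
- **Surroundings:** in the final top picture the hex block, jars, specimen, objective and both look-alikes are where they started. The arm partly hid the mug and pen.
- **Not read:** my last force reading at hand-in did not come through, because the job had just been closed. By then the hand was about 0.25 m above the worktop.

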